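# Find the rocking corner of the printer plate and press its shim flat

## Task

The plate that carries the small label printer rocks on its stand. Press down on its corners to find the one corner that sinks and springs back, then press the yellow shim tab beside that corner down flat. Only touch and press: leave the other three shim tabs standing, and move or pick up nothing else on the table.

Things in the scene. Friction and masses are not known exactly. Their poses are not given: they have to be found in the camera images.
- stand: Fixed grey levelling stand, 210 x 170 mm footprint plus four small ledges on its +y and -y sides, 22 mm high. Origin: centre of its underside, on the table; z up. It is placed and turned (yaw within 0.35 rad) differently each time; near, far, left and right below are meant in the stand's own axes.
- plate: Aluminium plate 190 x 160 mm (stand's x, y), 6 mm thick, level, top 33.5 mm above the table; origin: centre of its underside. A white label printer 96 x 80 mm, top 59 mm above the origin, is fixed to its middle. It sits on a sprung central pivot over four hidden feet: three corners give under 1.5 mm when pressed, the fourth, another each time, sinks about 5 mm under about 6 N, and springs back
- corner_a (a point): Blue press mark, 18 mm across, on top of the plate at its far left (+x, +y of the stand) corner: 82 mm in x and 67 mm in y from the plate's centre, 33.5 mm above the table; clear of the printer by 27 mm or more.
- corner_b (a point): Blue press mark, 18 mm across, on top of the plate at its far right (+x, -y) corner: 82 mm in x and 67 mm in y from the plate's centre, 33.5 mm above the table; clear of the printer by 27 mm or more.
- corner_c (a point): Blue press mark, 18 mm across, on top of the plate at its near left (-x, +y) corner: 82 mm in x and 67 mm in y from the plate's centre, 33.5 mm above the table; clear of the printer by 27 mm or more.
- corner_d (a point): Blue press mark, 18 mm across, on top of the plate at its near right (-x, -y) corner: 82 mm in x and 67 mm in y from the plate's centre, 33.5 mm above the table; clear of the printer by 27 mm or more.
- shim_a (a joint): Shim leaf of the far left (+x, +y of the stand) corner: 0 = standing up as at the start (0.50 rad, 29 degrees, above level), 0.50 = pressed flat. Stiff hinge along the stand's x: pressing its tab straight down takes about 4 to 12 N, it stays where left. Under a tight corner there is no room for it and it binds at about 0.08 rad.
- shim_b (a joint): Shim leaf of the far right (+x, -y) corner: 0 = standing up as at the start (0.50 rad, 29 degrees, above level), 0.50 = pressed flat. Stiff hinge along the stand's x: pressing its tab straight down takes about 4 to 12 N, it stays where left. Under a tight corner there is no room for it and it binds at about 0.08 rad.
- shim_c (a joint): Shim leaf of the near left (-x, +y) corner: 0 = standing up as at the start (0.50 rad, 29 degrees, above level), 0.50 = pressed flat. Stiff hinge along the stand's x: pressing its tab straight down takes about 4 to 12 N, it stays where left. Under a tight corner there is no room for it and it binds at about 0.08 rad.
- shim_d (a joint): Shim leaf of the near right (-x, -y) corner: 0 = standing up as at the start (0.50 rad, 29 degrees, above level), 0.50 = pressed flat. Stiff hinge along the stand's x: pressing its tab straight down takes about 4 to 12 N, it stays where left. Under a tight corner there is no room for it and it binds at about 0.08 rad.
- shim_a_tab (a point): Point on top of the yellow shim tab at the far left (+x, +y of the stand) corner. Tab 22 mm wide (stand's x), 40 mm long, 4 mm thick, leaning up and outward in y from its hinge, which is 72 mm in x, 90 mm in y from the stand's centre and 24 mm up. The point starts 22 mm outward of the hinge, 38 mm up; flat: 26 mm outward, 26 mm up, the tab on a 21.5 mm high ledge.
- shim_b_tab (a point): Point on top of the yellow shim tab at the far right (+x, -y) corner. Tab 22 mm wide (stand's x), 40 mm long, 4 mm thick, leaning up and outward in y from its hinge, which is 72 mm in x, 90 mm in y from the stand's centre and 24 mm up. The point starts 22 mm outward of the hinge, 38 mm up; flat: 26 mm outward, 26 mm up, the tab on a 21.5 mm high ledge.
- shim_c_tab (a point): Point on top of the yellow shim tab at the near left (-x, +y) corner. Tab 22 mm wide (stand's x), 40 mm long, 4 mm thick, leaning up and outward in y from its hinge, which is 72 mm in x, 90 mm in y from the stand's centre and 24 mm up. The point starts 22 mm outward of the hinge, 38 mm up; flat: 26 mm outward, 26 mm up, the tab on a 21.5 mm high ledge.
- shim_d_tab (a point): Point on top of the yellow shim tab at the near right (-x, -y) corner. Tab 22 mm wide (stand's x), 40 mm long, 4 mm thick, leaning up and outward in y from its hinge, which is 72 mm in x, 90 mm in y from the stand's centre and 24 mm up. The point starts 22 mm outward of the hinge, 38 mm up; flat: 26 mm outward, 26 mm up, the tab on a 21.5 mm high ledge.
- label_roll: Roll of paper labels standing on end, 56 mm across, 45 mm high, beside the stand. Loose bystander; origin at the centre of its underside.
- marker: Blue and white flat-sided marker, 130 mm long, 18 mm high, lying on the near side of the stand. Loose bystander; origin at the centre of its underside.
- stamp: Red hand stamp, 34 mm across, 66 mm high, beyond the stand. Loose bystander; origin at the centre of its underside.
- sanitiser: Clear bottle with a blue cap, 60 mm across, 160 mm high, to the left. Loose bystander; origin at the centre of its underside.
- scanner: Black and grey handheld code scanner lying on its side, 130 mm body, 35 mm high, to the right. Loose bystander; origin at the centre of its underside.
- tube_rack: Blue rack of capped sample tubes, 70 x 170 mm, 72 mm high, far right. Loose bystander; origin at the centre of its underside.
- glove_box: White and blue glove box, 120 x 220 mm, 75 mm high, far left. Loose bystander; origin at the centre of its underside.

How it is judged:
By the outcome, as a careful person would: the job done as asked, in the order asked, and still so for the second after the job is handed in, with the robot touching nothing.
It also fails if it takes over 51 s, if anything falls off the work surface, if the arm or the gripper's body presses on something with over 40 N, if the wrist force passes 120 N, or if a joint passes its speed limit or range.

## Robot

A 6-joint arm with a two-finger parallel gripper is mounted at the origin on the work surface. World frame = base frame: x ahead of the robot, y to its left, z up, the work surface at z = 0. Lengths are in m, angles in degrees, forces in N, time in s.
With the tool pointing down it reaches from about 0.25 to 0.775 m from the base axis. Payload 8.9 kg.
Tool frame: the origin (TCP) lies midway between the tips of the shut fingers; the grasp point (between the pads) lies grip_depth behind it (grip_depth is the distance from the TCP to the grasp point, in m); x points along the fingers, z is the direction in which the jaws open and shut, and the axes are right-handed (so a half turn about x gives the same grasp; the last joint's range is limited). The gripper opens to 85 mm and grips with 20 to 120 N. Pads are 22 mm wide; open, the fingers measure 114 mm over their backs; the gripper's body (76 mm by 85 mm) begins 54 mm behind the grasp point. The pads swing forward as they close: fully open they stand 13 mm farther back than shut.
Start: joints at [-71.752, 16.656, -8.789, 64.555, 0, 82.019], TCP at [0.232, -0.471, 0.231] pointing down, gripper open.
Joint ranges: [-144.48, 144.48], [-52.06, 99.96], [-74.48, 78.29], [-112.23, 115.85], [-86.99, 84.42], [-180, 180]. Speed limits (degrees/s): [127.2, 127.2, 159.86, 180, 180, 180].

## Interface

Orientations are given as [roll, pitch, yaw] about the fixed x, y, z axes, in that order (R = Rz(yaw) Ry(pitch) Rx(roll)).
In Python, from bench import get_obs, capture, hand_in, grip_depth gives the robot as it stands.
- The arm moves only by the tool move_arm, never from a script. Its argument "increments" is a list of rows, each an object with "translation": the shift along the tool's x, y, z in cm, a list of three; "turn": the turn, a rotation vector about the tool's x, y, z in rad, a list of three. A call has 1 to 20 rows; each row shifts and turns the pose as measured when the row begins, along the tool's axes as they then stand; what a row does not reach is not made up. A row lasts 1/8 s, in which the tool goes at most 62.5 mm and 10.7 degrees, less where a joint would pass 70% of its speed; a pose out of reach is approached as far as the arm can. A call with a gripper value outside its range is refused whole. "claw" is the closure, from 0 (fully open) to 1 (shut), set as the call begins (left out, the last holds). The fingers move at their own pace and stop on an object; "newtons" is the grip in N (left out, the last holds). Time passes only in rows, so rows that do not move let the fingers close. It gives the time, the measured TCP pose, the force and the opening at its end, in the units of the state.
- get_obs(): the state, without advancing time (a new reading comes with each control period).
- capture(name): name is "scene" or "side" or "wrist"; returns a dict with "image" (480x640x3 uint8, blue, green, red), "depth" (480x640 float32, m along the optical axis (not along the pixel's ray), 0 where there is no reading), "K" (3x3 intrinsics, pixels), "position" and "rotation" of the camera in the world. Camera axes: x right, y down, z forward; pixel columns grow to the right and rows downward; lengths in m; the calibration is good to about 2 mm. A picture is of the moment at which its call begins.
- hand_in(): hands the job in, once; it reports no verdict.
The state is a dict: "time": time; "joint_pos": joint angles; "qd": joint speeds; "joint_efforts": joint torques, N m; "position": TCP position; "ee_rot": TCP orientation; "contact_force": force on the tool from outside, world axes, zero at the start; "ft_torque": the same for the moment, N m; "width": opening from 0.0 (shut) to 1.0 (fully open).
Only numpy, scipy, OpenCV 4.12 (cv2) and the standard library are available. Lean on these libraries where they do the work, as an engineer would, in place of code of your own. Each camera call takes 0.05 s, during which the arm holds its last target. There are 200 camera calls.

## Working session

There is one attempt and no reset: what is moved stays moved. The work goes in short steps, Python scripts to look and compute and a tool call to move; the robot and the scene stay as the last step left them, time stands still between calls to the robot, and variables do not carry over. Pictures are saved under pics/ and viewed, about 8 in all and at most 12, crops included, and the job is handed in when it is done.

Besides the shell and the picture viewer there is one more tool, called after "Call:" as name(argument=value, ...) on one line, values as JSON. move_arm: Moves the arm, as the interface text tells. Its arguments: {"type":"object","properties":{"increments":{"type":"array"},"claw":{"type":"number"},"newtons":{"type":"number"}},"required":["increments"]}

```bash
mkdir -p pics; ls; cat > h.py <<'E'
import numpy as np, cv2
from bench import get_obs, capture, hand_in, grip_depth
def cloud(c):
    d=c["depth"]; v,u=np.mgrid[:480,:640]; K=c["K"]
    p=np.dstack([(u-K[0,2])/K[0,0]*d,(v-K[1,2])/K[1,1]*d,d])
    return p@np.array(c["rotation"]).T+np.array(c["position"])
E
python3 - <<'E'
from h import *
print(get_obs(),grip_depth)
for n in("scene","side"):
    c=capture(n); cv2.imwrite(f"pics/{n}.png",c["image"]); np.savez(f"{n}.npz",**c); print(n,c["position"],c["rotation"])
E
```

```text
pics
{'time': 0.0, 'joint_pos': array([-7.17490881e+01,  1.66882162e+01, -8.82968596e+00,  6.45556437e+01,
       -3.77968086e-04,  8.20191185e+01]), 'qd': array([-0.06231466, -0.075116  ,  0.09100366,  0.00599316,  0.07956916,
       -0.07096827]), 'joint_efforts': array([ 4.03124332e-04, -5.37143862e+01,  3.31370759e+01,  1.58998155e-02,
       -2.65878116e-04,  1.21274869e-05]), 'position': array([ 0.23192044, -0.47051575,  0.23074778]), 'ee_rot': array([172.31357136,  89.92645322, 108.54536504]), 'contact_force': array([0.09514909, 0.56367225, 0.54689956]), 'ft_torque': array([ 0.02925243,  0.01238737, -0.01824212]), 'width': 0.9983348841672187} 0.0187
scene [1.21873444 0.01988832 0.84176364] [-139.84027466    0.33220165   89.24470683]
side [0.36362556 0.98388253 0.80325184] [-127.24749032   -0.24859291 -169.2217847 ]
```

View pics/scene.png

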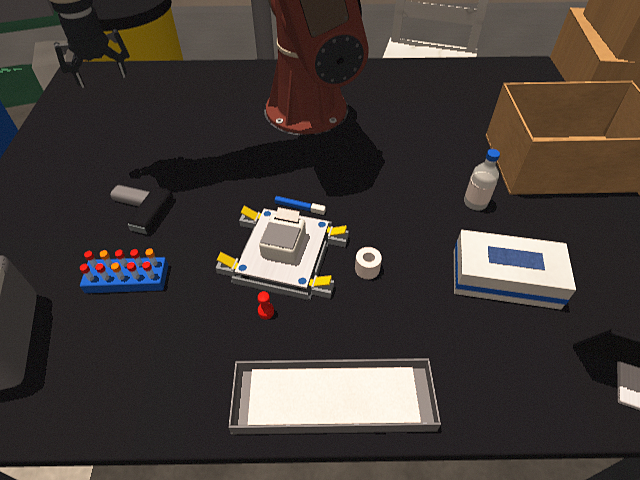

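```bash
cat > h.py <<'E'
import numpy as np, cv2
from scipy.spatial.transform import Rotation as Ro
from bench import get_obs, capture, hand_in, grip_depth
def cloud(c):
    d=c["depth"]; v,u=np.mgrid[:480,:640]; K=c["K"]
    p=np.dstack([(u-K[0,2])/K[0,0]*d,(v-K[1,2])/K[1,1]*d,d])
    return p@Ro.from_euler("xyz",c["rotation"],degrees=True).as_matrix().T+np.array(c["position"])
E
python3 - <<'E'
from h import *
for n in("scene","side"):
    c=np.load(n+".npz"); P=cloud(c); hsv=cv2.cvtColor(c["image"],cv2.COLOR_BGR2HSV)
    for name,lo,hi,z0,z1 in(("yellow",(20,120,90),(35,255,255),.02,.06),("blue",(95,110,60),(130,255,255),.028,.04)):
        m=cv2.inRange(hsv,lo,hi); m[(P[...,2]<z0)|(P[...,2]>z1)|(c["depth"]==0)]=0
        k,L,st,ce=cv2.connectedComponentsWithStats(m)
        for i in range(1,k):
            if st[i,4]>25: print(n,name,st[i,4],ce[i].round(),P[L==i].mean(0).round(4))
E
```

```text
scene yellow 120 [249. 213.] [ 0.4667 -0.1328  0.0361]
scene yellow 108 [338. 230.] [0.5257 0.0763 0.0365]
scene yellow 156 [226. 260.] [ 0.6054 -0.1719  0.0362]
scene yellow 141 [322. 281.] [0.6642 0.037  0.0364]
scene blue 27 [321. 224.] [0.503  0.0385 0.0336]
scene blue 39 [456. 259.] [0.6087 0.33   0.0335]
scene blue 1074 [124. 274.] [ 0.6351 -0.3865  0.0302]
scene blue 32 [242. 267.] [ 0.6245 -0.1352  0.0337]
scene blue 38 [302. 281.] [ 0.6614 -0.0059  0.0338]
scene blue 360 [513. 293.] [0.7006 0.4263 0.0336]
side yellow 47 [307. 197.] [ 0.6007 -0.1812  0.0428]
side yellow 89 [350. 212.] [ 0.4645 -0.1356  0.0384]
side yellow 40 [268. 239.] [0.6619 0.04   0.0399]
side yellow 45 [316. 255.] [0.5242 0.0788 0.0394]
side blue 278 [313. 170.] [ 0.6172 -0.369   0.0328]
side blue 390 [230. 388.] [0.6134 0.4902 0.0336]
```

```bash
cat >> h.py <<'E'
C=np.array([.5642,-.048]); YAW=-15.8
ex=np.array([np.cos(np.radians(YAW)),np.sin(np.radians(YAW))]); ey=np.array([-ex[1],ex[0]])
S=dict(a=(1,1),b=(1,-1),c=(-1,1),d=(-1,-1))
def corner(k): return C+S[k][0]*.082*ex+S[k][1]*.067*ey
def tab(k,o=.026): return C+S[k][0]*.072*ex+S[k][1]*(.09+o)*ey
def to(xy,z):
    o=get_obs(); R=Ro.from_euler("xyz",o["ee_rot"],degrees=True).as_matrix()
    # desired: x down, z along +-ex (or ey)
    for nm,a in(("jaw ex",ex),("jaw -ex",-ex),("jaw ey",ey),("jaw -ey",-ey)):
        X=np.array([0,0,-1.]);Z=np.array([*a,0]);D=np.column_stack([X,np.cross(Z,X),Z])
        print(nm,"turn",Ro.from_matrix(R.T@D).as_rotvec().round(3))
    print("cm",(R.T@(np.array([*xy,z])-o["position"])*100).round(2),"pos",o["position"].round(4),"F",o["contact_force"].round(2),"t",o["time"],"j",o["joint_pos"].round(0))
    print(R.round(2).tolist())
E
python3 -c "
from h import *
to(corner('d'),.12)"
```

```text
jaw ex turn [-0.837 -0.001 -0.001]
jaw -ex turn [ 2.304e+00 -1.000e-03  1.000e-03]
jaw ey turn [-2.408e+00 -0.000e+00 -2.000e-03]
jaw -ey turn [ 0.734 -0.001  0.   ]
cm [ 11.11  37.91 -23.72] pos [ 0.2319 -0.4706  0.2308] F [-0.27 -0.54  0.14] t 0.1 j [-72.  17.  -9.  65.   0.  82.]
[[-0.0, 0.9, 0.44], [0.0, 0.44, -0.9], [-1.0, 0.0, -0.0]]
```

Call:
move_arm(increments=[{"translation": [0, 0, 0], "turn": [-0.17, 0, 0]}, {"translation": [0, 0, 0], "turn": [-0.17, 0, 0]}, {"translation": [0, 0, 0], "turn": [-0.17, 0, 0]}, {"translation": [0, 0, 0], "turn": [-0.17, 0, 0]}, {"translation": [0, 0, 0], "turn": [-0.157, 0, 0]}, {"translation": [0, 0, 0], "turn": [0, 0, 0]}], claw=1, newtons=40)

```text
time: 0.85
position: [0.2314, -0.469, 0.2287]
ee_rot: [122.6, 89.7, 108.2]
contact_force: [-0.3, 0.3, 0.0]
width: -0.002
```

```bash
python3 -c "
from h import *
to(corner('d'),.12)"
```

```text
jaw ex turn [ 0.025 -0.003 -0.005]
jaw -ex turn [-3.117  0.008 -0.005]
jaw ey turn [-1.546e+00  1.000e-03 -6.000e-03]
jaw -ey turn [ 1.596e+00 -7.000e-03 -1.000e-03]
cm [11.04 42.5  13.45] pos [ 0.2314 -0.469   0.2287] F [-0.34  0.34  0.04] t 0.85 j [-72.  17.  -9.  65.   0.  33.]
[[-0.0, 0.25, 0.97], [0.01, 0.97, -0.25], [-1.0, 0.01, -0.0]]
```

Call:
move_arm(increments=[{"translation": [0.5, 4.72, 1.5], "turn": [0.02, 0, 0]}, {"translation": [1, 4.72, 1.5], "turn": [0, 0, 0]}, {"translation": [1.2, 4.72, 1.5], "turn": [0, 0, 0]}, {"translation": [1.2, 4.72, 1.5], "turn": [0, 0, 0]}, {"translation": [1.2, 4.72, 1.5], "turn": [0, 0, 0]}, {"translation": [1.2, 4.72, 1.5], "turn": [0, 0, 0]}, {"translation": [1.2, 4.72, 1.5], "turn": [0, 0, 0]}, {"translation": [1.2, 4.72, 1.5], "turn": [0, 0, 0]}, {"translation": [1.2, 4.72, 1.5], "turn": [0, 0, 0]}, {"translation": [0, 0, 0], "turn": [0, 0, 0]}])

```text
time: 2.1
position: [0.4885, -0.0892, 0.1272]
ee_rot: [118.0, 89.8, 99.8]
contact_force: [-0.7, -0.2, 0.1]
width: 0.002
```

```bash
python3 -c "
from h import *
to(corner('d'),.05)"
```

```text
jaw ex turn [-0.042 -0.002 -0.003]
jaw -ex turn [ 3.1e+00 -5.0e-03  3.0e-03]
jaw ey turn [-1.613e+00  1.000e-03 -4.000e-03]
jaw -ey turn [ 1.529e+00 -4.000e-03 -1.000e-03]
cm [ 7.72 -0.78 -1.99] pos [ 0.4885 -0.0892  0.1272] F [-0.68 -0.23  0.05] t 2.1 j [-19.  19. -23.  49.   0.  89.]
[[-0.0, 0.31, 0.95], [0.0, 0.95, -0.31], [-1.0, 0.0, -0.0]]
```

Call:
move_arm(increments=[{"translation": [1, -0.8, -2], "turn": [-0.042, 0, 0]}, {"translation": [0, 0, 0], "turn": [0, 0, 0]}, {"translation": [3, 0, 0], "turn": [0, 0, 0]}, {"translation": [3, 0, 0], "turn": [0, 0, 0]}, {"translation": [0.5, 0, 0], "turn": [0, 0, 0]}, {"translation": [0, 0, 0], "turn": [0, 0, 0]}])

```text
time: 2.85
position: [0.4702, -0.0938, 0.0535]
ee_rot: [27.4, 89.7, 10.6]
contact_force: [-0.1, -0.4, 0.8]
width: -0.003
```

```bash
python3 -c "
from h import *
to(corner('d'),.0335)
c=capture('scene');cv2.imwrite('pics/s2.png',cv2.resize(c['image'][170:320,180:420],None,fx=3,fy=3))"
```

```text
jaw ex turn [-0.017  0.004 -0.002]
jaw -ex turn [ 3.124 -0.004 -0.007]
jaw ey turn [-1.588  0.005  0.002]
jaw -ey turn [ 1.554  0.002 -0.005]
cm [ 2.    0.26 -0.42] pos [ 0.4702 -0.0938  0.0535] F [-0.1  -0.4   0.77] t 2.85 j [-20.  22. -31.  37.   0.  87.]
[[0.0, 0.29, 0.96], [0.0, 0.96, -0.29], [-1.0, 0.0, 0.0]]
```

View pics/s2.png

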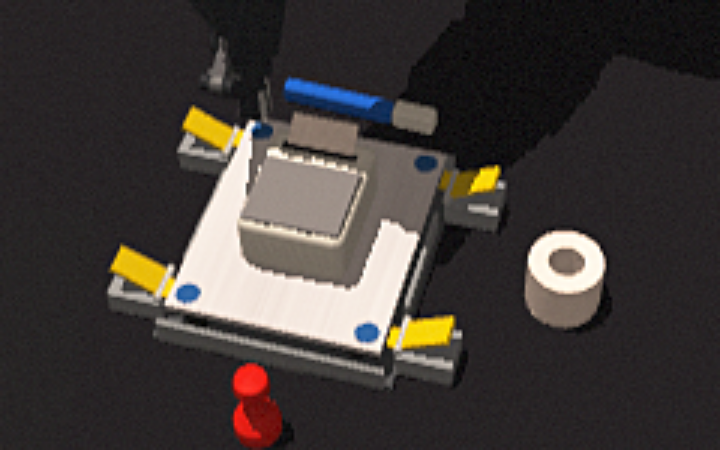

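```bash
python3 -c "
from h import *
a=capture('side')['image'][100:320,220:460];w=capture('scene')['image'][60:280,150:390]
cv2.imwrite('pics/s3.png',cv2.resize(np.hstack([a,w]),(800,367),interpolation=cv2.INTER_CUBIC))"
```

```text
(no output)
```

View pics/s3.png

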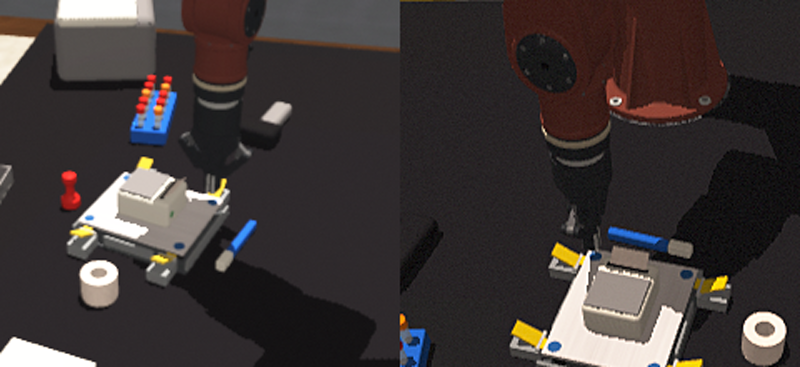

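Call:
move_arm(increments=[{"translation": [0, 0.26, -0.42], "turn": [-0.015, 0, 0]}, {"translation": [0.8, 0, 0], "turn": [0, 0, 0]}, {"translation": [0.8, 0, 0], "turn": [0, 0, 0]}, {"translation": [0.1, 0, 0], "turn": [0, 0, 0]}, {"translation": [0, 0, 0], "turn": [0, 0, 0]}])

```text
time: 3.62
position: [0.4677, -0.0898, 0.0367]
ee_rot: [15.9, 89.6, 0.1]
contact_force: [-0.4, -0.4, -0.0]
width: 0.004
```

Call:
move_arm(increments=[{"translation": [0.3, 0, 0], "turn": [0, 0, 0]}])

```text
time: 3.75
position: [0.468, -0.0899, 0.0338]
ee_rot: [14.9, 89.5, -0.9]
contact_force: [0.7, 0.5, 0.3]
width: 0.002
```

Call:
move_arm(increments=[{"translation": [0.3, 0, 0], "turn": [0, 0, 0]}])

```text
time: 3.88
position: [0.4682, -0.0901, 0.0325]
ee_rot: [10.7, 89.5, -5.1]
contact_force: [-18.1, 4.7, 68.4]
width: -0.0
```

Call:
move_arm(increments=[{"translation": [-1, 0, 0], "turn": [0, 0, 0]}, {"translation": [-4, 0, 0], "turn": [0, 0, 0]}, {"translation": [-4, 0, 0], "turn": [0, 0, 0]}, {"translation": [0, 4.5, 0], "turn": [0, 0, 0]}, {"translation": [0, 4.5, 0], "turn": [0, 0, 0]}, {"translation": [0, 4.4, 0], "turn": [0, 0, 0]}, {"translation": [0, 0, 0], "turn": [0, 0, 0]}])

```text
time: 4.75
position: [0.5067, 0.0416, 0.1271]
ee_rot: [10.8, 89.3, -5.1]
contact_force: [-0.0, 0.2, -0.3]
width: 0.002
```

```bash
python3 -c "
from h import *
to(corner('c'),.0335)"
```

```text
jaw ex turn [-0.003  0.013 -0.002]
jaw -ex turn [ 3.139 -0.004 -0.02 ]
jaw ey turn [-1.574  0.012  0.008]
jaw -ey turn [ 1.568  0.008 -0.012]
cm [ 9.35 -0.38 -0.34] pos [0.5067 0.0416 0.1271] F [-0.03  0.17 -0.28] t 4.75 j [ -4.  19. -22.  48.  -0. 102.]
[[0.01, 0.28, 0.96], [-0.0, 0.96, -0.28], [-1.0, 0.0, 0.01]]
```

Call:
move_arm(increments=[{"translation": [0, -0.38, -0.34], "turn": [0, 0.013, 0]}, {"translation": [4, 0, 0], "turn": [0, 0, 0]}, {"translation": [4, 0, 0], "turn": [0, 0, 0]}, {"translation": [0.6, 0, 0], "turn": [0, 0, 0]}, {"translation": [0.3, 0, 0], "turn": [0, 0, 0]}, {"translation": [0, 0, 0], "turn": [0, 0, 0]}])

```text
time: 5.5
position: [0.5025, 0.0341, 0.0383]
ee_rot: [82.8, 89.9, 66.6]
contact_force: [0.1, -0.5, 0.5]
width: 0.002
```

```bash
python3 -c "
from h import *
to(corner('c'),.0335)"
```

```text
jaw ex turn [-0.008  0.    -0.002]
jaw -ex turn [ 3.134e+00 -3.000e-03 -0.000e+00]
jaw ey turn [-1.578e+00  2.000e-03 -1.000e-03]
jaw -ey turn [ 1.563e+00 -1.000e-03 -2.000e-03]
cm [ 0.48  0.48 -0.03] pos [0.5025 0.0341 0.0383] F [ 0.08 -0.52  0.47] t 5.5 j [ -5.  26. -28.  36.   0. 102.]
[[0.0, 0.28, 0.96], [0.0, 0.96, -0.28], [-1.0, 0.0, 0.0]]
```

Call:
move_arm(increments=[{"translation": [0, 0.45, 0], "turn": [0, 0, 0]}, {"translation": [0.35, 0, 0], "turn": [0, 0, 0]}, {"translation": [0.15, 0, 0], "turn": [0, 0, 0]}])

```text
time: 5.88
position: [0.5056, 0.0387, 0.0353]
ee_rot: [33.6, 89.7, 17.4]
contact_force: [-0.4, 0.1, 0.2]
width: 0.005
```

Call:
move_arm(increments=[{"translation": [0.1, 0, 0], "turn": [0, 0, 0]}])

```text
time: 6.0
position: [0.5057, 0.0388, 0.0343]
ee_rot: [33.0, 89.7, 16.7]
contact_force: [-0.2, -0.4, 0.5]
width: 0.002
```

Call:
move_arm(increments=[{"translation": [0.1, 0, 0], "turn": [0, 0, 0]}])

```text
time: 6.12
position: [0.5057, 0.0388, 0.0332]
ee_rot: [33.0, 89.7, 16.8]
contact_force: [-0.4, 0.3, 4.8]
width: -0.0
```

Call:
move_arm(increments=[{"translation": [0.1, 0, 0], "turn": [0, 0, 0]}])

```text
time: 6.25
position: [0.5058, 0.0388, 0.033]
ee_rot: [31.5, 89.7, 15.3]
contact_force: [-5.4, 0.4, 24.2]
width: 0.001
```

Call:
move_arm(increments=[{"translation": [0.1, 0, 0], "turn": [0, 0, 0]}])

```text
time: 6.38
position: [0.5057, 0.0388, 0.033]
ee_rot: [29.8, 89.7, 13.6]
contact_force: [-6.8, 0.6, 21.2]
width: -0.003
```

Call:
move_arm(increments=[{"translation": [-1, 0, 0], "turn": [0, 0, 0]}, {"translation": [-4, 0, 0], "turn": [0, 0, 0]}, {"translation": [-4, 0, 0], "turn": [0, 0, 0]}, {"translation": [0, 0, 4.1], "turn": [0, 0, 0]}, {"translation": [0, 0, 4.1], "turn": [0, 0, 0]}, {"translation": [0, 0, 4.1], "turn": [0, 0, 0]}, {"translation": [0, 0, 4.1], "turn": [0, 0, 0]}, {"translation": [0, 0, 0], "turn": [0, 0, 0]}])

```text
time: 7.38
position: [0.6673, -0.0085, 0.1292]
ee_rot: [24.0, 89.6, 7.9]
contact_force: [-0.5, -0.4, 0.6]
width: 0.001
```

```bash
python3 -c "
from h import *
to(corner('a'),.0335)"
```

```text
jaw ex turn [-0.007  0.007 -0.003]
jaw -ex turn [ 3.135 -0.005 -0.011]
jaw ey turn [-1.577  0.008  0.003]
jaw -ey turn [ 1.564  0.003 -0.008]
cm [ 9.56  0.06 -0.71] pos [ 0.6673 -0.0085  0.1292] F [-0.52 -0.37  0.64] t 7.375 j [-7. 36.  6. 60.  0. 99.]
[[0.01, 0.28, 0.96], [0.0, 0.96, -0.28], [-1.0, 0.0, 0.01]]
```

Call:
move_arm(increments=[{"translation": [0, 0.06, -0.7], "turn": [0, 0.007, 0]}, {"translation": [4, 0, 0], "turn": [0, 0, 0]}, {"translation": [4, 0, 0], "turn": [0, 0, 0]}, {"translation": [0.7, 0, 0], "turn": [0, 0, 0]}, {"translation": [0.2, 0, 0], "turn": [0, 0, 0]}, {"translation": [0, 0, 0], "turn": [0, 0, 0]}])

```text
time: 8.12
position: [0.6573, -0.0037, 0.0423]
ee_rot: [93.7, 89.8, 77.6]
contact_force: [0.4, 0.4, -0.2]
width: 0.001
```

```bash
python3 -c "
from h import *
to(corner('a'),.0335)"
```

```text
jaw ex turn [-0.005 -0.    -0.004]
jaw -ex turn [ 3.136 -0.006  0.   ]
jaw ey turn [-1.576  0.003 -0.003]
jaw -ey turn [ 1.566 -0.003 -0.003]
cm [ 0.88 -0.1   0.45] pos [ 0.6573 -0.0037  0.0423] F [ 0.35  0.44 -0.18] t 8.125 j [-7. 39. -2. 49.  0. 99.]
[[0.0, 0.28, 0.96], [0.0, 0.96, -0.28], [-1.0, 0.0, -0.0]]
```

Call:
move_arm(increments=[{"translation": [0, -0.1, 0.4], "turn": [0, 0, 0]}, {"translation": [0.5, 0, 0], "turn": [0, 0, 0]}, {"translation": [0.2, 0, 0], "turn": [0, 0, 0]}, {"translation": [0.1, 0, 0], "turn": [0, 0, 0]}])

```text
time: 8.62
position: [0.663, -0.0062, 0.0366]
ee_rot: [46.5, 89.7, 30.4]
contact_force: [0.8, -0.2, -0.1]
width: 0.001
```

Call:
move_arm(increments=[{"translation": [0.1, 0, 0], "turn": [0, 0, 0]}, {"translation": [0.1, 0, 0], "turn": [0, 0, 0]}])

```text
time: 8.88
position: [0.6629, -0.0061, 0.0343]
ee_rot: [49.0, 89.7, 32.9]
contact_force: [-0.1, 0.2, -0.4]
width: 0.005
```

Call:
move_arm(increments=[{"translation": [0.1, 0, 0], "turn": [0, 0, 0]}])

```text
time: 9.0
position: [0.6629, -0.0061, 0.0333]
ee_rot: [49.2, 89.7, 33.1]
contact_force: [-0.8, 0.3, 5.3]
width: 0.003
```

Call:
move_arm(increments=[{"translation": [0.1, 0, 0], "turn": [0, 0, 0]}])

```text
time: 9.12
position: [0.663, -0.0061, 0.0331]
ee_rot: [45.5, 89.7, 29.4]
contact_force: [-5.4, 0.2, 14.5]
width: -0.001
```

Call:
move_arm(increments=[{"translation": [0.1, 0, 0], "turn": [0, 0, 0]}])

```text
time: 9.25
position: [0.663, -0.0061, 0.0332]
ee_rot: [42.9, 89.7, 26.8]
contact_force: [-5.0, -0.1, 11.1]
width: 0.001
```

Call:
move_arm(increments=[{"translation": [-1, 0, 0], "turn": [0, 0, 0]}, {"translation": [-4, 0, 0], "turn": [0, 0, 0]}, {"translation": [-4, 0, 0], "turn": [0, 0, 0]}, {"translation": [0, -4.4, 0], "turn": [0, 0, 0]}, {"translation": [0, -4.4, 0], "turn": [0, 0, 0]}, {"translation": [0, -4.4, 0], "turn": [0, 0, 0]}, {"translation": [0, 0, 0], "turn": [0, 0, 0]}])

```text
time: 10.12
position: [0.6265, -0.1364, 0.1291]
ee_rot: [22.7, 89.4, 6.7]
contact_force: [0.3, -0.2, 0.1]
width: 0.005
```

```bash
python3 -c "
from h import *
to(corner('b'),.0335)"
```

```text
jaw ex turn [-0.003  0.009 -0.004]
jaw -ex turn [ 3.138 -0.006 -0.014]
jaw ey turn [-1.574  0.01   0.004]
jaw -ey turn [ 1.568  0.004 -0.01 ]
cm [ 9.56  0.08 -0.29] pos [ 0.6265 -0.1364  0.1291] F [ 0.33 -0.21  0.13] t 10.125 j [-19.  33.   0.  57.   0.  87.]
[[0.01, 0.28, 0.96], [0.0, 0.96, -0.28], [-1.0, 0.0, 0.01]]
```

Call:
move_arm(increments=[{"translation": [0, 0.1, -0.1], "turn": [0, 0.009, 0]}, {"translation": [4, 0.05, 0.1], "turn": [0, 0, 0]}, {"translation": [4, 0.05, 0.1], "turn": [0, 0, 0]}, {"translation": [0.7, 0, 0], "turn": [0, 0, 0]}, {"translation": [0.2, 0, 0], "turn": [0, 0, 0]}, {"translation": [0, 0, 0], "turn": [0, 0, 0]}])

```text
time: 10.88
position: [0.6319, -0.1304, 0.042]
ee_rot: [50.9, 89.7, 35.2]
contact_force: [0.5, -1.1, 0.5]
width: -0.002
```

```bash
python3 -c "
from h import *
to(corner('b'),.0335)"
```

```text
jaw ex turn [ 0.001  0.004 -0.005]
jaw -ex turn [-3.14   0.007  0.006]
jaw ey turn [-1.569e+00  7.000e-03 -1.000e-03]
jaw -ey turn [ 1.572e+00 -1.000e-03 -7.000e-03]
cm [ 0.85 -0.62 -0.56] pos [ 0.6319 -0.1304  0.042 ] F [ 0.5  -1.1   0.53] t 10.875 j [-18.  38.  -4.  48.   0.  87.]
[[0.0, 0.27, 0.96], [0.0, 0.96, -0.27], [-1.0, 0.0, 0.0]]
```

Call:
move_arm(increments=[{"translation": [0, -0.6, -0.5], "turn": [0, 0, 0]}, {"translation": [0.5, 0, 0], "turn": [0, 0, 0]}, {"translation": [0.2, 0, 0], "turn": [0, 0, 0]}, {"translation": [0.1, 0, 0], "turn": [0, 0, 0]}, {"translation": [0.1, 0, 0], "turn": [0, 0, 0]}])

```text
time: 11.5
position: [0.6266, -0.1358, 0.0353]
ee_rot: [29.0, 89.5, 13.2]
contact_force: [0.7, -0.0, -0.1]
width: 0.001
```

Call:
move_arm(increments=[{"translation": [0.1, 0, 0], "turn": [0, 0, 0]}, {"translation": [0.1, 0, 0], "turn": [0, 0, 0]}])

```text
time: 11.75
position: [0.6267, -0.1358, 0.0331]
ee_rot: [29.3, 89.5, 13.6]
contact_force: [0.4, -1.3, 0.3]
width: -0.001
```

Call:
move_arm(increments=[{"translation": [0.1, 0, 0], "turn": [0, 0, 0]}])

```text
time: 11.88
position: [0.6268, -0.1358, 0.0321]
ee_rot: [28.4, 89.5, 12.7]
contact_force: [0.7, -0.8, 1.0]
width: -0.003
```

Call:
move_arm(increments=[{"translation": [0.1, 0, 0], "turn": [0, 0, 0]}])

```text
time: 12.0
position: [0.6268, -0.1358, 0.0311]
ee_rot: [27.7, 89.5, 12.0]
contact_force: [-0.7, -0.7, 2.9]
width: 0.0
```

Call:
move_arm(increments=[{"translation": [0.1, 0, 0], "turn": [0, 0, 0]}, {"translation": [0.1, 0, 0], "turn": [0, 0, 0]}])

```text
time: 12.25
position: [0.6269, -0.1359, 0.0294]
ee_rot: [26.7, 89.5, 10.9]
contact_force: [-0.8, 0.4, 3.8]
width: -0.0
```

Call:
move_arm(increments=[{"translation": [-1, 0, 0], "turn": [0, 0, 0]}, {"translation": [-2, 0, 0], "turn": [0, 0, 0]}, {"translation": [-1, 0, 0], "turn": [0, 0, 0]}, {"translation": [0, 0, 0], "turn": [0, 0, 0]}])

```text
time: 12.75
position: [0.6266, -0.1358, 0.0712]
ee_rot: [28.4, 89.5, 12.7]
contact_force: [-0.1, -0.5, 0.1]
width: -0.001
```

```bash
python3 -c "
from h import *
to(tab('b',.024),.045)"
```

```text
jaw ex turn [ 0.001  0.008 -0.004]
jaw -ex turn [-3.14   0.007  0.013]
jaw ey turn [-1.57   0.01   0.003]
jaw -ey turn [ 1.572  0.003 -0.01 ]
cm [ 2.59 -4.66 -1.22] pos [ 0.6266 -0.1358  0.0712] F [-0.13 -0.48  0.12] t 12.75 j [-19.  36.  -4.  50.   0.  87.]
[[0.01, 0.27, 0.96], [0.0, 0.96, -0.27], [-1.0, 0.0, 0.01]]
```

Call:
move_arm(increments=[{"translation": [0, -2.4, -0.6], "turn": [0, 0.008, 0]}, {"translation": [0, -2.3, -0.6], "turn": [0, 0, 0]}, {"translation": [0, 0, 0], "turn": [0, 0, 0]}, {"translation": [1.5, 0, 0], "turn": [0, 0, 0]}, {"translation": [0, 0, 0], "turn": [0, 0, 0]}])

```text
time: 13.38
position: [0.6011, -0.1769, 0.0525]
ee_rot: [115.7, 89.7, 100.1]
contact_force: [-0.3, -0.1, 0.1]
width: -0.0
```

```bash
python3 -c "
from h import *
to(tab('b',.024),.026)
c=capture('scene');i=cv2.resize(c['image'][180:310,190:350],None,fx=4,fy=4);cv2.imwrite('pics/s4.png',i)"
```

```text
jaw ex turn [ 0.003 -0.003 -0.005]
jaw -ex turn [-3.139  0.009 -0.004]
jaw ey turn [-1.568  0.002 -0.006]
jaw -ey turn [ 1.573 -0.006 -0.002]
cm [ 2.65 -0.02  0.15] pos [ 0.6011 -0.1769  0.0525] F [-0.33 -0.06  0.12] t 13.375 j [-23.  36.  -7.  48.   0.  82.]
[[-0.0, 0.27, 0.96], [0.01, 0.96, -0.27], [-1.0, 0.01, -0.0]]
```

View pics/s4.png

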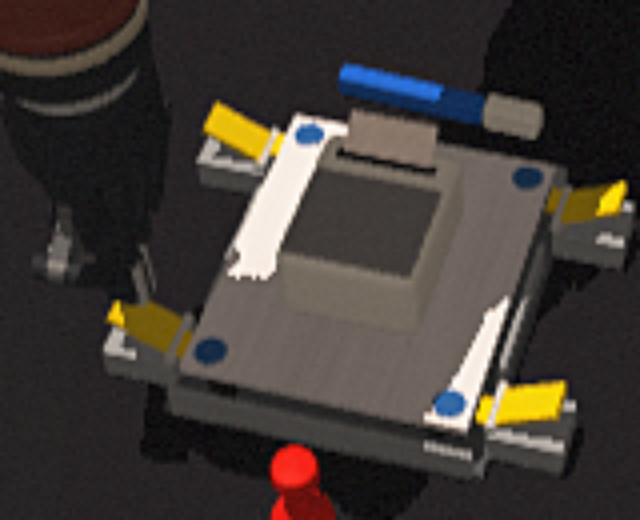

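Call:
move_arm(increments=[{"translation": [0.4, 0, 0.15], "turn": [0, 0, 0]}, {"translation": [0.3, 0, 0], "turn": [0, 0, 0]}, {"translation": [0.3, 0, 0], "turn": [0, 0, 0]}, {"translation": [0.3, 0, 0], "turn": [0, 0, 0]}])

```text
time: 13.92
position: [0.6043, -0.1769, 0.0402]
ee_rot: [88.6, 89.7, 73.0]
contact_force: [-0.7, -0.2, 3.9]
width: -0.0
```

Call:
move_arm(increments=[{"translation": [0.2, 0, 0], "turn": [0, 0, 0]}, {"translation": [0.2, 0, 0], "turn": [0, 0, 0]}, {"translation": [0.2, 0, 0], "turn": [0, 0, 0]}])

```text
time: 14.3
position: [0.6046, -0.1776, 0.0346]
ee_rot: [69.1, 89.8, 53.5]
contact_force: [-2.0, -1.3, 4.4]
width: -0.002
```

```bash
python3 -c "
from h import *
to(tab('b',.025),.026)"
```

```text
jaw ex turn [ 0.004  0.001 -0.004]
jaw -ex turn [-3.138e+00  6.000e-03  2.000e-03]
jaw ey turn [-1.567  0.004 -0.002]
jaw -ey turn [ 1.574 -0.002 -0.004]
cm [ 0.86 -0.13 -0.22] pos [ 0.6046 -0.1776  0.0346] F [-2.05 -1.32  4.43] t 14.3 j [-23.  37.  -7.  46.   0.  82.]
[[0.0, 0.27, 0.96], [0.0, 0.96, -0.27], [-1.0, 0.0, 0.0]]
```

Call:
move_arm(increments=[{"translation": [0.2, 0, 0], "turn": [0, 0, 0]}, {"translation": [0.2, 0, 0], "turn": [0, 0, 0]}, {"translation": [0.2, 0, 0], "turn": [0, 0, 0]}])

```text
time: 14.68
position: [0.6047, -0.1782, 0.0284]
ee_rot: [55.8, 89.8, 40.2]
contact_force: [-1.9, -2.4, 4.6]
width: -0.001
```

Call:
move_arm(increments=[{"translation": [0.15, 0, 0], "turn": [0, 0, 0]}, {"translation": [0.1, 0, 0], "turn": [0, 0, 0]}])

```text
time: 14.92
position: [0.6047, -0.1786, 0.0259]
ee_rot: [48.9, 89.8, 33.3]
contact_force: [-4.2, -1.7, 14.9]
width: -0.001
```

Call:
move_arm(increments=[{"translation": [0.1, 0, 0], "turn": [0, 0, 0]}])

```text
time: 15.05
position: [0.6047, -0.1786, 0.0258]
ee_rot: [43.9, 89.8, 28.3]
contact_force: [-6.9, -0.6, 19.3]
width: -0.0
```

Call:
move_arm(increments=[{"translation": [0.1, 0, 0], "turn": [0, 0, 0]}])

```text
time: 15.18
position: [0.6047, -0.1786, 0.0258]
ee_rot: [38.8, 89.8, 23.2]
contact_force: [-5.7, -1.1, 16.6]
width: 0.001
```

Flat against the ledge. Lift off and check.

Call:
move_arm(increments=[{"translation": [-0.5, 0, 0], "turn": [0, 0, 0]}, {"translation": [-3, 0, 0], "turn": [0, 0, 0]}, {"translation": [-4, 0, 0], "turn": [0, 0, 0]}, {"translation": [-4, 0, 0], "turn": [0, 0, 0]}, {"translation": [0, -4, 0], "turn": [0, 0, 0]}, {"translation": [0, -4, 0], "turn": [0, 0, 0]}, {"translation": [0, 0, 0], "turn": [0, 0, 0]}])

```text
time: 16.05
position: [0.5824, -0.2531, 0.1414]
ee_rot: [96.5, 89.4, 81.1]
contact_force: [-0.6, 1.1, 0.1]
width: 0.001
```

```bash
python3 - <<'E'
from h import *
c=capture('scene');P=cloud(c);cv2.imwrite('pics/s5.png',cv2.resize(c['image'][180:330,190:400],None,fx=3.8,fy=3.8))
hsv=cv2.cvtColor(c["image"],cv2.COLOR_BGR2HSV);m=cv2.inRange(hsv,(18,120,50),(35,255,255))
m[(P[...,2]<.015)|(P[...,2]>.06)]=0
k,L,st,ce=cv2.connectedComponentsWithStats(m)
for i in range(1,k):
    if st[i,4]>25: q=P[L==i]; print(ce[i].round(),q.mean(0).round(4),np.percentile(q[:,2],[5,95]).round(4))
print(get_obs()["position"],get_obs()["contact_force"])
E
```

```text
[249. 213.] [ 0.4671 -0.1332  0.0365] [0.0282 0.0448]
[338. 230.] [0.5262 0.0762 0.0365] [0.0277 0.0448]
[225. 262.] [ 0.6038 -0.1757  0.0253] [0.0216 0.0279]
[322. 281.] [0.6648 0.037  0.0365] [0.0272 0.0442]
[ 0.58253055 -0.25166142  0.14123151] [-0.91344795  0.53997974 -0.49931158]
```

View pics/s5.png

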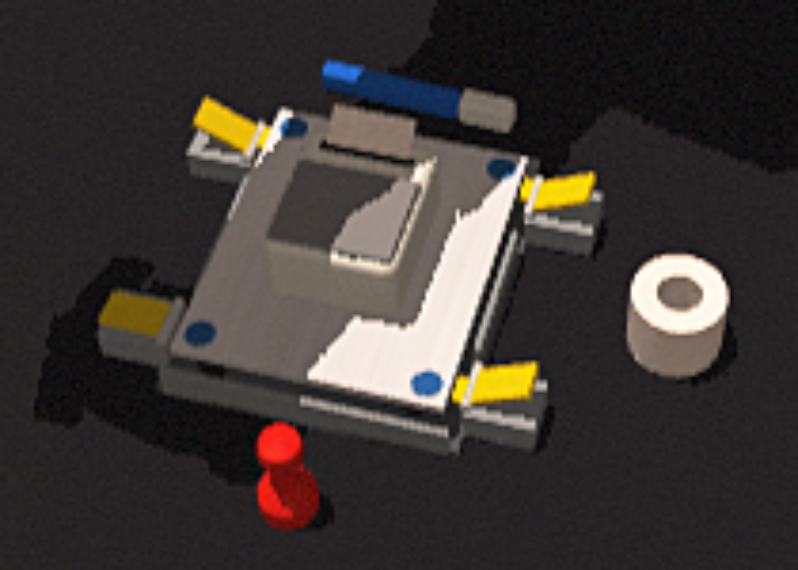

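Tab b, at crop pixel (135,315), lies flat. The other three tabs stand at the same heights as before, and nothing else has moved.

```bash
python3 -c "
from bench import hand_in; print(hand_in())"
```

```text
the job is handed in; nothing more can be done
None
```

The far right corner (corner_b) was the one that sinks. I pressed its shim tab, shim_b, flat and handed the job in at about 16 s.

- **Corner test:** I pressed all four. Corners a, c and d stopped within about 1 mm. Corner b sank about 4 mm under about 4 N. I did not measure its spring-back directly, but in the last picture the plate looks level.
- **Shim press:** shim_b gave way at about 4–5 N and stopped firmly at z = 25.8 mm, where I pressed to about 19 N.
- **Last check:** with the arm clear and reading no contact, the camera puts shim_b's mean height at 25 mm. The other three tabs are unchanged at 36.5 mm. In the last picture the marker, label roll and stamp are where they were. I did not re-check the other bystanders, which the arm stayed clear of.
- **Harder press than intended:** my first press, on corner d, stepped too far and peaked at about 68 N on the closed fingertips. That is under the 120 N wrist limit, and I used finer steps afterwards.

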